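# Lift a freshly sprayed drawer front off the drying rack

## Robot

A 6-joint arm with a two-finger parallel gripper is mounted at the origin on a cart in front of the work surface, level with it; the furniture and walls round the work are solid. World frame = base frame: x ahead of the robot, y to its left, z up, the work surface at z = 0. Lengths are in m, angles in degrees, forces in N, time in s.
With the tool pointing down it reaches from about 0.325 to 0.85 m from the base axis. Payload 15.5 kg.
Tool frame: the origin (TCP) lies midway between the tips of the shut fingers; the grasp point (between the pads) lies 19 mm behind it; z points along the fingers, y is the line along which they close (so a half turn about z gives the same grasp; the last joint's range is limited). The gripper opens to 91 mm and grips with 3 to 60 N. Pads are 32 mm wide; open, the fingers measure 118 mm over their backs; the gripper's body (76 mm by 178 mm) begins 60 mm behind the grasp point.
Start: joints at [63.169, 28.281, 77.091, -0, 74.628, -5.472], TCP at [0.228, 0.582, 0.189] pointing down, gripper open.
Joint ranges: [-166.48, 166.48], [-47.26, 123.95], [12.59, 153.08], [-70.14, 250.14], [6.76, 159.57], [-176.63, 176.63]. Speed limits (degrees/s): [108.29, 108.29, 147.25, 172.46, 172.46, 172.46].

## Interface

Orientations are given as a 3x3 rotation matrix whose columns are the frame's x, y, z axes.
In Python, from bench import ctrl gives the robot as it stands. The module is installed in compiled form; this text tells all that it offers. Calls block until the motion is done:
- ctrl.goto(position, orientation): joint-space move of the TCP to a pose.
- ctrl.move_l(position, vel=0.15, ori=None, contact_N=None): straight line of the TCP; ori=None keeps the orientation; vel is the mean speed in m/s. With contact_N (N) it stops when the force on the tool has changed by that much, and returns True; else False.
- ctrl.movej(angles): joint-space move.
- ctrl.command_gripper(opening): opening from 0.0 (shut) to 1.0 (fully open); the grip force is fixed at half the most; returns when the fingers have stopped.
- ctrl.sleep(seconds).
- ctrl.ik(position, orientation): joint angles nearest the present ones, or None.
- ctrl.read_camera(name): name is "scene" or "top"; returns the picture (384x512x3 uint8, blue, green, red); there is no depth.
- ctrl.camera_params(name): a dict with "fx", "fy", "cx", "cy" (pixels), "pose" (4x4, takes a point from camera to world coordinates). Camera axes: x right, y up, looking along -z (the intrinsics and any distortion apply to the point x, -y, -z); pixel columns grow to the right and rows downward; lengths in m; the calibration is good to about 2 mm. A picture is of the moment at which its call begins. camera_params takes no time and is no camera call.
A pose or a line that the arm cannot do raises ctrl.MotionError and nothing moves.
- ctrl.sign_off(): hands the job in; it is judged then, once.
Readings, each from a call of its own:
- ctrl.current_t(): time.
- ctrl.current_q(): joint angles.
- ctrl.current_dq(): joint speeds.
- ctrl.current_effort(): joint torques, N m.
- ctrl.current_tool_pos(): TCP position.
- ctrl.current_eef_rot(): TCP orientation.
- ctrl.current_contact_force(): force on the tool from outside, world axes, zero at the start.
- ctrl.current_wrist_torque(): the same for the moment, N m.
- ctrl.current_grip_width(): opening from 0.0 (shut) to 1.0 (fully open).
- ctrl.current_grasp_force(): force on a finger pad.
Only numpy, scipy, OpenCV 4.12 (cv2) and the standard library are available. Lean on these libraries where they do the work, as an engineer would, in place of code of your own. Each camera call takes 0.05 s, during which the arm holds its last target. There are 200 camera calls.

## Task

The small drawer front lying on the upper tier of the drying rack has just been sprayed and its face and edges are still tacky: take the C-shaped panel lifter by its wooden grip and slide the flat blade squarely and centrally into the gap underneath that front, until the lifter's upright heel stands just short of the drawer front's edge at the rack's open side (within two centimetres), without shoving the front along its ledges. Then lift the front off the rack on the lifter, at least ten centimetres above the ledges it lay on, and finish while still holding it up there, steady and level, clear of the rack, so that the finish can be checked against the light. The gripper must not touch either drawer front, the lifter must not touch the one on the lower tier, and the other things on the bench stay where they are.

Things in the scene. Friction and masses are not known exactly. Their poses are not given: they have to be found in the camera images.
- lifter: panel lifter, loose, on the left of the bench: aluminium plate 4 mm thick, C-shaped from the side: wide blade flat on the bench, upright heel (46 mm wide, 78 mm high) behind, flange as wide above, with a dark wooden grip across it. Origin: blade underside, mid-width, at the heel's inner face; +x along the blade to its tip, +y left across it, z up. 122 mm high, 0.25 kg
- lifter_grip (a point): middle of the lifter's grip, 55 mm ahead of the heel's inner face (lifter x), 102 mm above the blade's underside. Bar 24 mm thick along lifter x, 90 mm along y, 44 mm high; its top is 20 mm above this point, the flange it stands on 24 mm below (flange underside 28 mm below, to 76 mm ahead of the heel). Pinch across the 24 mm from above, with about 30 N or more
- lifter_tip (a point): middle of the blade's front edge, on its underside: 115 mm ahead of the heel's inner face. The blade is 4 mm thick and 90 mm wide, the last 15 mm only 70 mm wide
- drying_rack: drying rack, fixed, on the right: wooden base 156 x 200 mm, four corner posts (108 mm high), two tiers of side ledges, tops 40 and 95 mm above the bench. Origin: centre of its underside; +x from its open front (which faces left, +y in the world, turned by up to 0.25 rad) to its back. Each tier has a stop bar at the back (front face at rack x = +68 mm; the upper bar 88 to 108 mm above the bench)
- rack_mouth (a point): middle of the mouth of the gap under the upper front: at the rack's front (rack x = -71 mm, the front faces of the posts), mid-width, 75 mm above the bench. The passage is 120 mm wide between the ledges and 41 mm high (54 to 95 mm above the bench) between the lower front's face and the upper front's underside
- upper_front: drawer front on the upper tier, loose: sprayed grey board with a raised frame round its upper face, bare wood underneath; 110 mm (its x) x 150 mm (its y) x 14 mm, about 0.16 kg. Origin: centre of its underside, 95 mm above the bench; axes parallel to the rack's, x to the back. 15 mm of each side rests on the ledges, 4 to 8 mm from the posts beside it
- lower_front: a second, equal drawer front on the lower tier right below, loose: underside 40 mm, top 54 mm above the bench. Origin: centre of its underside. To be left untouched
- wine_crate: pine crate, fixed, 185 mm high, 0.20 m deep (x) and 0.26 m wide (y), that stands between lifter and rack; a clamp lies on it (to 210 mm high). Origin: centre of its underside. Carry the lifter behind or well above it
- extinguisher: red fire extinguisher, fixed, 325 mm high, within 65 mm of its origin in plan (on the bench), right of the crate, in front of the rack. Keep the gripper and the arm clear of it
- grease_tin: bystander: round tin, 69 mm across, 50 mm high, loose on the bench; origin: centre of its underside. Leave it alone
- sanding_block: bystander: brown sanding block with a cork-coloured top, 55 x 100 x 31 mm, loose on the bench; origin: centre of its underside. Leave it alone
- wood_offcut: bystander: pine offcut, 45 x 110 x 35 mm, loose on the bench; origin: centre of its underside. Leave it alone

How it is judged:
By the outcome, as a careful person would: the job done as asked, in the order asked, and still so for the second after the job is handed in, while the arm keeps its last pose, push and grip.
It also fails if it takes over 48 s, if anything falls off the work surface, if the arm or the gripper's body presses on something with over 40 N, if the wrist force passes 120 N, or if a joint passes its speed limit or range.

## Working session

There is one attempt and no reset: what is moved stays moved. The work goes in short steps, each a Python script; the robot and the scene stay as the last script left them, time stands still between calls to the robot, and variables do not carry over. Pictures are saved under pics/ and viewed, at most 10 in all, crops included, and the job is handed in when it is done.

```bash
mkdir -p pics; python3 - <<'E'
from bench import ctrl
import cv2,numpy as np
np.set_printoptions(precision=4,suppress=True)
for n in("scene","top"):
    cv2.imwrite(f"pics/{n}0.png",ctrl.read_camera(n)); p=ctrl.camera_params(n); print(n,p)
E
```

```text
scene {'fx': 399.7393414851863, 'fy': 399.7393414851863, 'cx': 250.82774545701034, 'cy': 192.4717006554538, 'pose': array([[-0.9498, -0.2502,  0.1878,  0.7659],
       [ 0.3124, -0.7911,  0.5259,  0.575 ],
       [ 0.0169,  0.5582,  0.8295,  1.0238],
       [ 0.    ,  0.    ,  0.    ,  1.    ]])}
top {'fx': 413.0134821977423, 'fy': 413.0134821977423, 'cx': 255.61556436258027, 'cy': 189.16211744148524, 'pose': array([[ 0.0227,  0.9797, -0.1992,  0.2858],
       [-0.9996,  0.0251,  0.0095, -0.0428],
       [ 0.0143,  0.1989,  0.9799,  1.3646],
       [ 0.    ,  0.    ,  0.    ,  1.    ]])}
```

View pics/scene0.png

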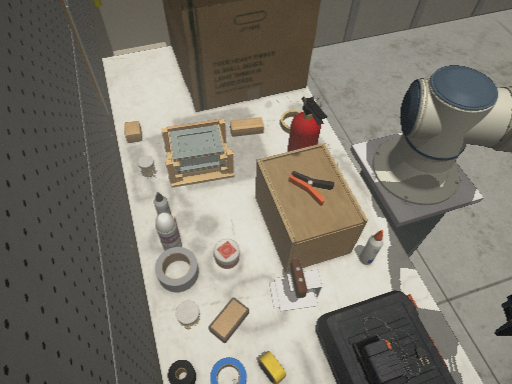

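View pics/top0.png

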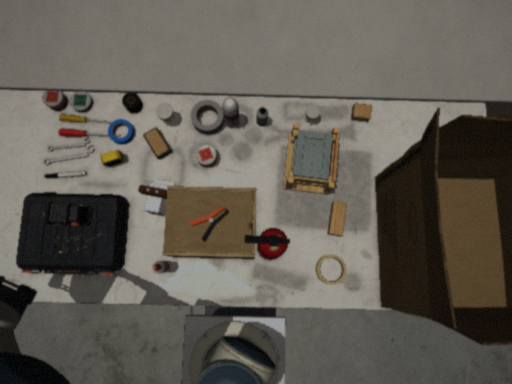

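The scene view shows the lifter at about (298,280), the rack at about (198,150), the crate between them and the extinguisher at (305,130). In the top view the lifter is at (155,195), the rack at (313,158), the crate at (210,222) and the extinguisher at (272,243). Next I'll enlarge both objects.

```bash
python3 - <<'E'
import cv2,numpy as np
s=cv2.imread("pics/scene0.png");t=cv2.imread("pics/top0.png")
def c(i,x,y,w=64,h=48):
    return cv2.resize(i[y:y+h,x:x+w],None,fx=6,fy=6,interpolation=cv2.INTER_CUBIC)
def g(im,x,y):
    for k in range(0,64,10):
        cv2.putText(im,str(x+k),(k*6,8),0,.3,(0,255,255),1);cv2.line(im,(k*6,10),(k*6,14),(0,255,255),1)
        if k<48: cv2.putText(im,str(y+k),(0,k*6+4),0,.3,(0,255,255),1)
    return im
def m(i,x,y): return g(c(i,x,y),x,y)
cv2.imwrite("pics/crop1.png",np.vstack([np.hstack([m(s,264,260),m(t,125,175)]),np.hstack([m(s,160,140),m(t,282,145)])]))
def d(i,x,y,w=80,h=80):
    im=cv2.resize(i[y:y+h,x:x+w],None,fx=5,fy=5,interpolation=cv2.INTER_CUBIC)
    for k in range(0,80,10):
        cv2.putText(im,str(x+k),(k*5,8),0,.3,(0,255,255),1);cv2.putText(im,str(y+k),(0,k*5+4),0,.3,(0,255,255),1)
    return im
cv2.imwrite("pics/crop2.png",np.hstack([d(s,158,110),d(t,273,118)]))
E
```

```text
(no output)
```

View pics/crop1.png

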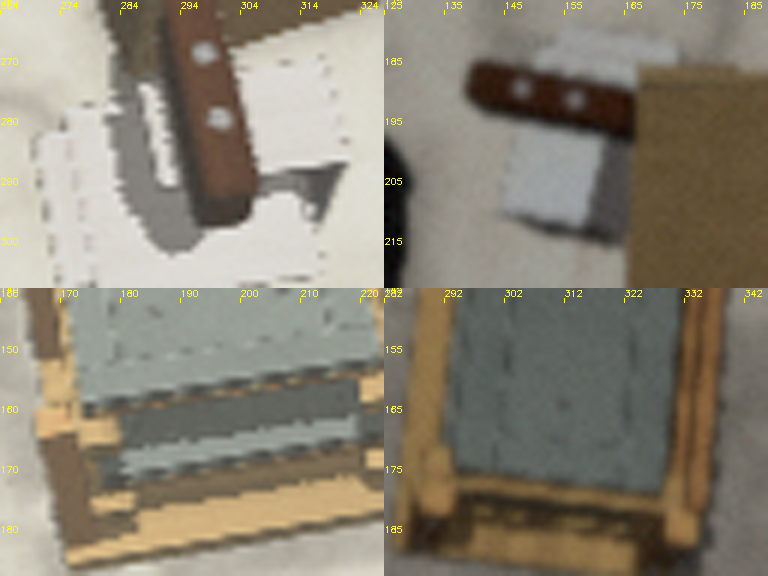

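View pics/crop2.png

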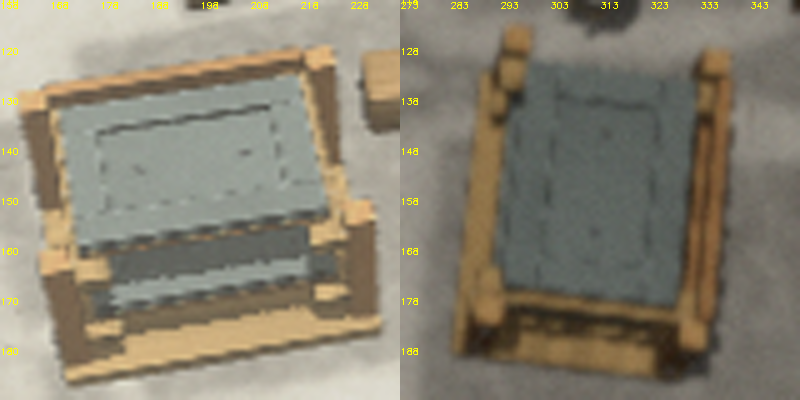

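The lifter's grip (dark brown, rivets at scene (298,269)/(301,280) and top (148,190)/(157,192)) runs roughly along world y. The heel and flange face the robot and the tip points to +x. The grey upper front has top-view corners near (297,130), (331,134), (328,179), (293,175). I'll back-project the colour masks onto planes at the known heights.

```bash
cat > h.py <<'E'
from bench import ctrl
import cv2,numpy as np
np.set_printoptions(precision=4,suppress=True)
def plane(n,px,z):
    p=ctrl.camera_params(n);px=np.atleast_2d(np.asarray(px,float))
    d=np.c_[(px[:,0]-p['cx'])/p['fx'],-(px[:,1]-p['cy'])/p['fy'],-np.ones(len(px))]@p['pose'][:3,:3].T
    o=p['pose'][:3,3];return (o+d*((z-o[2])/d[:,2])[:,None])[:,:2]
def proj(n,P):
    p=ctrl.camera_params(n);c=(np.atleast_2d(P)-p['pose'][:3,3])@p['pose'][:3,:3]
    return np.c_[p['cx']+p['fx']*c[:,0]/-c[:,2],p['cy']-p['fy']*c[:,1]/-c[:,2]]
def blob(mask,roi):
    x0,y0,x1,y1=roi;m=np.zeros_like(mask);m[y0:y1,x0:x1]=mask[y0:y1,x0:x1]
    m=cv2.morphologyEx(m,cv2.MORPH_CLOSE,np.ones((3,3),np.uint8))
    return max(cv2.findContours(m,cv2.RETR_EXTERNAL,cv2.CHAIN_APPROX_NONE)[0],key=cv2.contourArea)[:,0]
def rect(n,cnt,z):
    P=plane(n,cnt,z)*1000;r=cv2.minAreaRect(P.astype(np.float32));return r
E
python3 - <<'E'
from h import *
s=cv2.imread("pics/scene0.png");t=cv2.imread("pics/top0.png")
for n,i,roi in(("scene",s,(160,115,235,162)),("top",t,(285,120,340,182))):
    h=cv2.cvtColor(i,cv2.COLOR_BGR2HSV)
    m=cv2.inRange(h,(70,18,70),(110,90,255)); c=blob(m,roi); print(n,"front",rect(n,c,.109),cv2.boundingRect(c),cv2.contourArea(c))
    P=plane(n,cv2.approxPolyDP(c,3,True)[:,0],.109); print(P.tolist())
for n,i,roi in(("scene",s,(285,240,315,300)),("top",t,(135,180,167,200))):
    h=cv2.cvtColor(i,cv2.COLOR_BGR2HSV)
    m=cv2.inRange(h,(0,80,20),(14,255,140))|cv2.inRange(h,(170,80,20),(180,255,140)); c=blob(m,roi); print(n,"grip",rect(n,c,.122),cv2.boundingRect(c))
print("rivets",plane("scene",[(297.5,268.2),(300.2,279.2)],.123),plane("top",[(147.5,189.2),(156.3,191.2)],.123))
print("lifter flange heel corners", plane("scene",[(321,286.5)],.078))
print("ext base-ish top z.3",plane("scene",[(306,116)],.27),plane("top",[(272,243)],.2))
print("crate top", plane("top",[(167,186),(255,188),(255,258),(164,256)],.185),plane("scene",[(257,160),(325,146),(361,216),(295,248)],.185))
print("posts scene",plane("scene",[(165,162),(163,129),(221,120),(229,152)],.108),"top",plane("top",[(290,179),(296,126),(335,130),(331,185)],.108))
for p in [(.47,-.2,.16),(.47,0,.16),(.45,.3,.4)]:
    R=np.array([[1,0,0],[0,-1,0],[0,0,-1.]]); print(p,ctrl.ik(p,R))
E
```

```text
Traceback (most recent call last):
  File "h.py", line 14, in blob
    return max(cv2.findContours(m,cv2.RETR_EXTERNAL,cv2.CHAIN_APPROX_NONE)[0],key=cv2.contourArea)[:,0]
           ~~~^^^^^^^^^^^^^^^^^^^^^^^^^^^^^^^^^^^^^^^^^^^^^^^^^^^^^^^^^^^^^^^^^^^^^^^^^^^^^^^^^^^^
ValueError: max() iterable argument is empty
```

```bash
cat > m.py <<'E'
from h import *
s=cv2.imread("pics/scene0.png");t=cv2.imread("pics/top0.png")
for n,i,roi,a in(("scene",s,(160,115,235,162),(195,145)),("top",t,(285,120,340,182),(312,150))):
    h=cv2.cvtColor(i,cv2.COLOR_BGR2HSV); v=h[a[1],a[0]].astype(int); print(v,h[a[1],200 if n=="scene" else 350])
    m=cv2.inRange(i[:,:,0].astype(np.int16)-i[:,:,2]+100,103,200)&cv2.inRange(h,(0,0,int(v[2]*.8)),(180,90,int(v[2]*1.25))); c=blob(m,roi); print(n,"front",rect(n,c,.109),cv2.boundingRect(c),cv2.contourArea(c))
    print(cv2.approxPolyDP(c,3,True)[:,0].tolist(),plane(n,cv2.approxPolyDP(c,3,True)[:,0],.109).tolist())
for n,i,roi in(("scene",s,(285,240,315,300)),("top",t,(135,180,167,200))):
    h=cv2.cvtColor(i,cv2.COLOR_BGR2HSV)
    m=cv2.inRange(h,(0,80,20),(14,255,140))|cv2.inRange(h,(170,80,20),(180,255,140)); c=blob(m,roi); print(n,"grip",rect(n,c,.122),cv2.boundingRect(c))
print("rivets",plane("scene",[(297.5,268.2),(300.2,279.2)],.123),plane("top",[(147.5,189.2),(156.3,191.2)],.123))
print("lifter flange heel corner", plane("scene",[(321,286.5)],.078))
print("ext",plane("scene",[(306,116)],.27),plane("top",[(272,243)],.2))
print("crate top", plane("top",[(167,186),(255,188),(255,258),(164,256)],.185),plane("scene",[(257,160),(325,146),(361,216),(295,248)],.185))
print("posts scene",plane("scene",[(165,162),(163,129),(221,120),(229,152)],.108),"top",plane("top",[(290,179),(296,126),(335,130),(331,185)],.108))
for p in [(.47,-.2,.16),(.47,0,.16),(.45,.3,.4)]:
    R=np.array([[1,0,0],[0,-1,0],[0,0,-1.]]); print(p,ctrl.ik(p,R))
E
python3 m.py
```

```text
[ 64  13 163] [ 49  13 160]Traceback (most recent call last):
  File "m.py", line 5, in <module>
    m=cv2.inRange(i[:,:,0].astype(np.int16)-i[:,:,2]+100,103,200)&cv2.inRange(h,(0,0,int(v[2]*.8)),(180,90,int(v[2]*1.25))); c=blob(m,roi); print(n,"front",rect(n,c,.109),cv2.boundingRect(c),cv2.contourArea(c))
                                                                                                                               ~~~~^^^^^^^
  File "h.py", line 14, in blob
    return max(cv2.findContours(m,cv2.RETR_EXTERNAL,cv2.CHAIN_APPROX_NONE)[0],key=cv2.contourArea)[:,0]
           ~~~^^^^^^^^^^^^^^^^^^^^^^^^^^^^^^^^^^^^^^^^^^^^^^^^^^^^^^^^^^^^^^^^^^^^^^^^^^^^^^^^^^^^
ValueError: max() iterable argument is empty
```

```bash
sed -i 's/cv2.inRange(i\[:,:,0\].*&cv2.inRange(h,(0,0,/cv2.inRange(h,(40,8,/; s/(180,90,int/(115,90,int/' m.py; python3 m.py
```

```text
[ 64  13 163] [ 49  13 160]
scene front ((658.4081420898438, -232.1935272216797), (107.68634033203125, 145.10047912597656), 83.79566192626953) (170, 125, 53, 34) 1239.5
[[217, 126], [170, 132], [174, 158], [221, 151]] [[0.5813038809857759, -0.27258659646137107], [0.7249337260504347, -0.2912257243122982], [0.7347182767571939, -0.1877000088984122], [0.5968783431446293, -0.1722304507773038]]
[77 19 96] [ 23  26 127]
top front ((660.571044921875, -229.57998657226562), (114.51002502441406, 149.34426879882812), 83.75975036621094) (292, 130, 40, 49) 1509.0
[[300, 130], [295, 140], [294, 173], [326, 178], [331, 135]] [[0.7378205523325289, -0.19262073826453818], [0.7039064237921397, -0.17672222252868572], [0.5957328732492979, -0.1739828982391783], [0.5822671534324577, -0.27423806726208255], [0.7237764128131561, -0.2918514256385789]]
scene grip ((526.2401123046875, 263.3984069824219), (86.40811920166016, 21.990140914916992), 80.30722045898438) (291, 258, 16, 35)
top grip ((524.2526245117188, 259.4056701660156), (85.1305923461914, 22.370525360107422), 79.4100112915039) (139, 186, 28, 12)
rivets [[0.5235 0.2472]
 [0.5278 0.2752]] [[0.5296 0.2755]
 [0.5241 0.2483]]
lifter flange heel corner [[0.4741 0.2936]]
ext [[ 0.3822 -0.0885]] [[ 0.3697 -0.1035]]
crate top [[ 0.5284  0.2038]
 [ 0.529  -0.0524]
 [ 0.3276 -0.057 ]
 [ 0.3272  0.1991]] [[ 0.5276 -0.0513]
 [ 0.333  -0.0418]
 [ 0.3408  0.1904]
 [ 0.5269  0.2215]]
posts scene [[ 0.7626 -0.1817]
 [ 0.7428 -0.3107]
 [ 0.5623 -0.2944]
 [ 0.5752 -0.1623]] top [[ 0.5764 -0.1617]
 [ 0.7513 -0.1799]
 [ 0.7413 -0.3051]
 [ 0.5605 -0.2898]]
(0.47, -0.2, 0.16) [-29.752   21.064   95.1473  -0.      63.7887  60.248 ]
(0.47, 0, 0.16) [ -7.2852  17.955  100.4111  -0.      61.634   82.7148]
(0.45, 0.3, 0.4) [ 27.3632  13.5466  67.8162  -0.      98.6372 117.3632]
```

The upper front is centred at about (0.6595,-0.231) with rack yaw about -96.1°, and both views agree to about 2 mm. The grip is at (0.526,0.262) with lifter yaw about -10°. Next I'll check IK along the plan, fit the arm geometry from IK samples to get forearm clearance over the extinguisher, and measure what lies behind the crate.

```bash
cat > plan.py <<'E'
from h import *
def R(yaw,s=1): # tool down, tool y = s * lifter x
    c,n=np.cos(np.radians(yaw)),np.sin(np.radians(yaw)); y=s*np.array([c,n,0]);z=np.array([0,0,-1.]);return np.c_[np.cross(y,z),y,z]
LY,RY=-10.,-96.1
G=np.array([.526,.262]); C=np.array([.6595,-.231]); xr=np.array([np.cos(np.radians(RY)),np.sin(np.radians(RY))])
DZ=.106-.019   # TCP above blade underside
E
python3 - <<'E'
from plan import *
from scipy.optimize import least_squares
D=[]
for r in(.4,.55,.7,.8):
  for z in(.1,.25,.4):
    q=ctrl.ik((r,0,z),R(-90)); 
    if q is not None: D.append((r,z,*q))
D=np.array(D);b=np.radians(D[:,3]);c=np.radians(D[:,3]+D[:,4]);r=np.sqrt(D[:,0]**2-.0596**2)
f=lambda p:np.r_[p[0]+p[1]*np.sin(b)+p[2]*np.sin(c)+p[3]*np.cos(c)-r,p[4]+p[1]*np.cos(b)+p[2]*np.cos(c)-p[3]*np.sin(c)-D[:,1]]
s=least_squares(f,[0,.4,.4,0,.1]);p=s.x;print("a1,L1,L2,e,d1-dw",p,s.cost, D[:,5].round(1))
for n,P,y in(("grasp",(*G,DZ),LY),("hi",(*G,.36),LY),("via",(.66,.1,.36),-55),("pre",(*(C-.16*xr),.36),RY),("prelow",(*(C-.16*xr),.072+DZ),RY),("in",(*(C-.01*xr),.072+DZ),RY),("up",(*(C-.01*xr),.23+DZ),RY)):
  for sg in(1,-1):
    q=ctrl.ik(P,R(y,sg))
    if q is None: print(n,sg,None);continue
    b,c=np.radians(q[1]),np.radians(q[1]+q[2]); print(n,sg,np.array(P),q,"elbow r,z-d:",p[0]+p[1]*np.sin(b),p[1]*np.cos(b)+p[4],"wrist",p[0]+p[1]*np.sin(b)+p[2]*np.sin(c)) 
print(plane("top",[(232,100),(232,116),(206,154),(209,118),(263,118),(158,143),(313,112)],.1))
E
```

```text
a1,L1,L2,e,d1-dw [ 0.      0.5968  0.3844  0.1179 -0.1214] 1.0469922386011922e-18 [-0. -0. -0. -0. -0. -0. -0. -0. -0. -0. -0. -0.]
grasp 1 [0.526 0.262 0.087] [20.6567 31.8764 88.9944 -0.     59.1292 30.6567] elbow r,z-d: 0.31516355070100044 0.3854339903003563 wrist 0.6451041431260633
grasp -1 [0.526 0.262 0.087] [  20.6567   31.8764   88.9944   -0.       59.1292 -149.3433] elbow r,z-d: 0.31516355070100044 0.3854339903003563 wrist 0.6451041431260633
hi 1 [0.526 0.262 0.36 ] [20.6567 18.7048 66.2906 -0.     95.0046 30.6567] elbow r,z-d: 0.19138946096019188 0.4439169695783115 wrist 0.5743239984956734
hi -1 [0.526 0.262 0.36 ] [  20.6567   18.7048   66.2906   -0.       95.0046 -149.3433] elbow r,z-d: 0.19138946096019188 0.4439169695783115 wrist 0.5743239984956734
via 1 [0.66 0.1  0.36] [ 3.4932 26.4975 53.9893 -0.     99.5133 58.4932] elbow r,z-d: 0.2662672759728338 0.4127465817612872 wrist 0.6453807763026447
via -1 [0.66 0.1  0.36] [   3.4932   26.4975   53.9893   -0.       99.5133 -121.5068] elbow r,z-d: 0.2662672759728338 0.4127465817612872 wrist 0.6453807763026447
pre 1 [ 0.6765 -0
[... 750 characters left out ...]
.3478705218915757 0.36356721086823707 wrist 0.7216006290645354
in -1 [ 0.6606 -0.2211  0.159 ] [ -23.4111   35.6543   67.8769   -0.       76.4688 -107.3111] elbow r,z-d: 0.3478705218915757 0.36356721086823707 wrist 0.7216006290645354
up 1 [ 0.6606 -0.2211  0.317 ] [-23.4111  30.1268  53.9816  -0.      95.8916  72.6889] elbow r,z-d: 0.2995434861239211 0.3948200796574671 wrist 0.6819130606798359
up -1 [ 0.6606 -0.2211  0.317 ] [ -23.4111   30.1268   53.9816   -0.       95.8916 -107.3111] elbow r,z-d: 0.2995434861239211 0.3948200796574671 wrist 0.6819130606798359
[[ 0.8379  0.0288]
 [ 0.7826  0.0269]
 [ 0.6527  0.105 ]
 [ 0.7737  0.1009]
 [ 0.7786 -0.0736]
 [ 0.6849  0.2593]
 [ 0.8038 -0.236 ]]
```

```bash
python3 - <<'E'
from plan import *
ctrl.goto((*G,.22),R(LY))
print(ctrl.move_l((*G,DZ),vel=.12,contact_N=12),ctrl.current_tool_pos())
ctrl.command_gripper(0.); print("w",ctrl.current_grip_width()*91,ctrl.current_grasp_force())
ctrl.move_l((*G,.36),vel=.15)
ctrl.goto((*(C-.16*xr),.36),R(RY))
print(ctrl.current_t(),ctrl.current_contact_force(),ctrl.current_grip_width()*91,ctrl.current_tool_pos())
s=ctrl.read_camera("scene");t=ctrl.read_camera("top")
cv2.imwrite("pics/scene1.png",s);cv2.imwrite("pics/top1.png",t)
u=lambda i,x,y:cv2.resize(i[y:y+130,x:x+130],None,fx=3,fy=3,interpolation=cv2.INTER_CUBIC)
cv2.imwrite("pics/crop3.png",np.hstack([u(s,130,80),u(t,220,90)]))
E
```

```text
False [0.5264 0.2622 0.0877]
w 23.76007676803548 29.98913437128067
7.3417 [-0.1778  0.1073 -2.3385] 23.422943740281504 [ 0.6764 -0.0708  0.3601]
```

View pics/crop3.png

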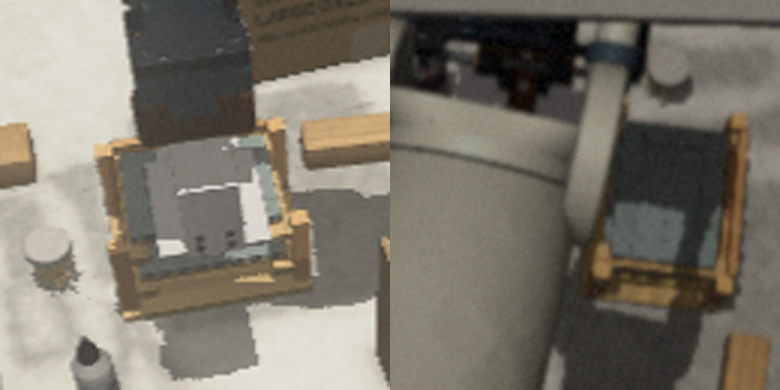

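The lifter is held above the rack mouth. Its heel is at about scene (189–212, 142–163) and the blade's rear corners are near (183,165) and (221,159). I'll compare these with the predicted projection to get the offset in the hand.

```bash
python3 - <<'E'
from plan import *
p=ctrl.current_tool_pos();Rt=ctrl.current_eef_rot();x=Rt[:,1];y=np.array([-x[1],x[0],0]);print(x)
pt=lambda a,b,c:p+(a-.055)*x+b*y+np.array([0,0,c-DZ])
P={"bladeL0":pt(0,.045,.004),"bladeR0":pt(0,-.045,.004),"bladeL1":pt(.1,.045,.004),"bladeR1":pt(.1,-.045,.004),"tipL":pt(.115,.035,.004),"tipR":pt(.115,-.035,.004),"heelL0":pt(-.004,.023,0),"heelR0":pt(-.004,-.023,0),"heelL1":pt(-.004,.023,.078),"heelR1":pt(-.004,-.023,.078)}
im=cv2.imread("pics/scene1.png");x0,y0=165,115;z=8
im=cv2.resize(im[y0:y0+70,x0:x0+90],None,fx=z,fy=z,interpolation=cv2.INTER_NEAREST)
for k,v in P.items():
    u=proj("scene",v)[0];print(k,u);cv2.circle(im,tuple(int(a) for a in (u-[x0,y0]+.5)*z),3,(0,0,255),-1)
cv2.imwrite("pics/crop4.png",im)
E
```

```text
[-0.1038 -0.9946 -0.0002]
bladeL0 [182.1082 165.1757]
bladeR0 [219.8999 159.2139]
bladeL1 [177.3325 133.9892]
bladeR1 [213.1419 128.7175]
tipL [180.65   129.0211]
tipR [208.284  124.9939]
heelL0 [191.837  166.0616]
heelR0 [211.1263 163.0031]
heelL1 [188.0955 144.3237]
heelR1 [208.8202 141.191 ]
```

View pics/crop4.png

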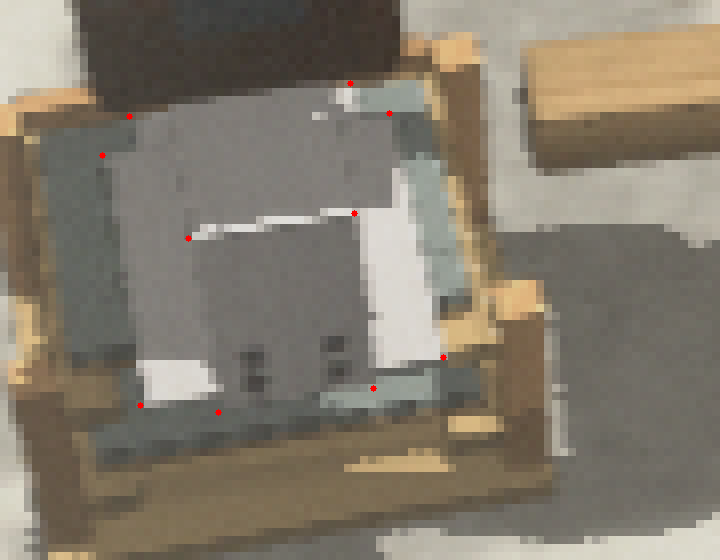

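The measured and predicted outlines agree within about 1 px, and the front shows the same small bias in this view, so the relative alignment is good. Now I'll descend, insert and check.

```bash
python3 - <<'E'
from plan import *
z=.072+DZ
print(ctrl.move_l((*(C-.16*xr),z),vel=.15,ori=R(RY),contact_N=10))
print(ctrl.move_l((*(C-.01*xr),z),vel=.06,contact_N=5),ctrl.current_tool_pos(),ctrl.current_contact_force(),ctrl.current_t())
s=ctrl.read_camera("scene");cv2.imwrite("pics/scene2.png",s)
x0,y0,k=155,110,8
im=cv2.resize(s[y0:y0+75,x0:x0+90],None,fx=k,fy=k,interpolation=cv2.INTER_NEAREST)
p=ctrl.current_tool_pos();x=ctrl.current_eef_rot()[:,1];y=np.array([-x[1],x[0],0])
for a,b,c in((-.004,.023,.078),(-.004,-.023,.078),(-.004,.023,0),(-.004,-.023,0),(0,.045,.004),(0,-.045,.004)):
    u=proj("scene",p+(a-.055)*x+b*y+np.array([0,0,c-DZ]))[0];cv2.circle(im,tuple(int(v) for v in (u-[x0,y0]+.5)*k),3,(0,0,255),-1)
f=C-.055*xr; n=np.array([-xr[1],xr[0]])
for b in(-.075,.075):
  for zz in(.095,.109):
    u=proj("scene",[*(f+b*n),zz])[0];cv2.circle(im,tuple(int(v) for v in (u-[x0,y0]+.5)*k),3,(0,255,0),-1)
cv2.imwrite("pics/crop5.png",im)
E
```

```text
False
False [ 0.6606 -0.2209  0.159 ] [ 0.1664 -0.3173 -2.7191] 11.5833
```

View pics/crop5.png

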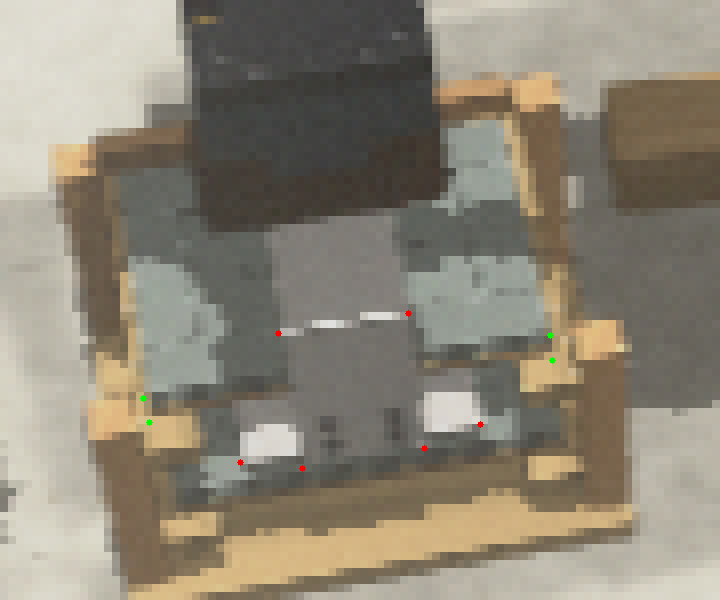

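The insertion went in without contact (force essentially unchanged). The blade is centred, with the heel about 1 cm from the front's edge at scene (190–206, 151–167). Now the lift.

```bash
python3 - <<'E'
from plan import *
P=C-.01*xr
f0=ctrl.current_contact_force()
ctrl.move_l((*P,.084+DZ),vel=.05); ctrl.move_l((*P,.105+DZ),vel=.015)
print(ctrl.current_contact_force()-f0,ctrl.current_wrist_torque())
ctrl.move_l((*P,.235+DZ),vel=.05); ctrl.sleep(.7)
print(ctrl.current_contact_force()-f0,ctrl.current_tool_pos(),ctrl.current_eef_rot(),ctrl.current_t(),ctrl.current_grip_width()*91)
s=ctrl.read_camera("scene");cv2.imwrite("pics/scene3.png",s)
x0,y0,k=150,80,6
im=cv2.resize(s[y0:y0+100,x0:x0+110],None,fx=k,fy=k,interpolation=cv2.INTER_NEAREST)
n=np.array([-xr[1],xr[0]])
for a in(-.055,.055):
 for b in(-.075,.075):
  for zz in(.239,.253):
    u=proj("scene",[*(C+a*xr+b*n),zz])[0];cv2.circle(im,tuple(int(v) for v in (u-[x0,y0]+.5)*k),3,(0,255,0),-1)
cv2.imwrite("pics/crop6.png",im)
E
```

```text
[-0.2335 -0.9466 -2.1747] [-0.0258  0.1453 -0.0135]
[-0.1039 -0.9218 -2.3962] [ 0.6606 -0.2211  0.322 ] [[ 0.9943 -0.1062  0.0001]
 [-0.1062 -0.9943 -0.    ]
 [ 0.0001 -0.     -1.    ]] 17.025 23.945603519742008
```

View pics/crop6.png

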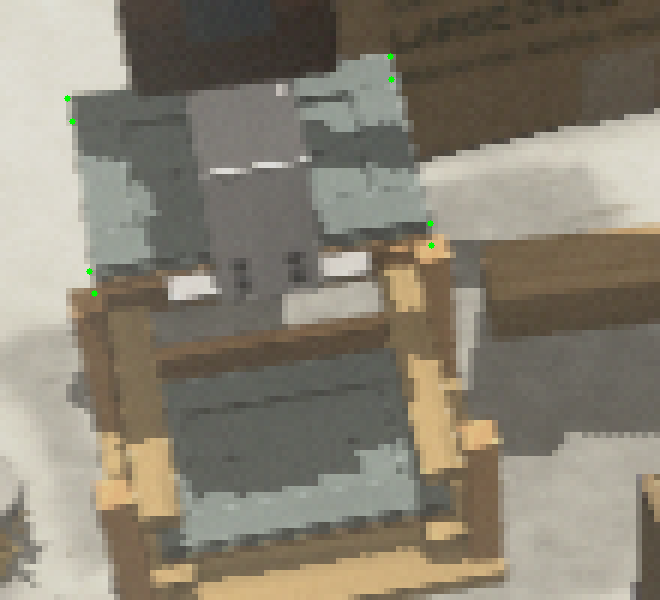

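The front sits level and centred on the blade, matching the predicted outline (corners near scene (161,96), (215,89), (165,125), (221,117)). It is about 14 cm above its ledges and the lower front is still in place. Handing it in.

```bash
python3 - <<'E'
from bench import ctrl
ctrl.sleep(.3);print(abs(ctrl.current_dq()).max(),ctrl.current_tool_pos());print(ctrl.sign_off())
E
```

```text
0.1070241411746485 [ 0.66055297 -0.22104006  0.32199824]
the job is handed in; nothing more can be done
None
```

I handed the job in with the upper drawer front held steady and level on the lifter, about 14 cm above its ledges and clear of the rack, at about 17 s of the 48 s allowed; no verdict came back.

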